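Match the two lids to the two teapots

ROBOT

A 6-joint arm with a two-finger parallel gripper is mounted at the origin on the work surface. World frame = base frame: x ahead of the robot, y to its left, z up, the work surface at z = 0. Lengths are in mm, angles in rad, forces in N, time in s.
With the tool pointing down it reaches from about 300 to 850 mm from the base axis. Payload 4.2 kg.
Tool frame: the origin (TCP) lies at the very end of the fingers, on their centre line; the grasp point (between the pads) lies 19 mm behind it; z points along the fingers, y is the line along which they close (so a half turn about z gives the same grasp; the last joint's range is limited). The gripper opens to 91 mm and grips with 3 to 60 N. Pads are 32 mm wide; open, the fingers measure 118 mm over their backs; the gripper's body (76 mm by 178 mm) begins 60 mm behind the grasp point.
Start: joints at [1.234, 0.32, 1.565, -0, 1.257, -0.02], TCP at [179.132, 546.405, 177.576] pointing down, gripper open.
Joint ranges: [-3.11, 3.11], [-0.84, 2.01], [0.21, 2.61], [-1.34, 4.49], [0.05, 2.63], [-2.56, 2.56]. Speed limits (rad/s): [2.57, 2.57, 3.14, 3.14, 3.14, 3.14].

INTERFACE

Orientations are given as a 3x3 rotation matrix whose columns are the frame's x, y, z axes.
In Python, from workcell import sensors, read_camera, job_done gives the robot as it stands.
- The arm moves only by the shell command python3 -m creep 'ROWS' [FORCE]. ROWS is JSON, a list of rows, each a list of 5 numbers: the shift along the tool's x, y, z in m, then the turn about the tool's z in degrees, then the opening, from 0 (shut) to 1 (fully open). A call has 1 to 20 rows; each row is the pose to reach, as a shift and turn from the pose commanded when the call began, along the tool's axes at that moment; what a row does not reach only later rows make up. A row lasts 1/10 s, in which the tool goes at most 50 mm and 8.59 degrees, less where a joint would pass 70% of its speed; a pose out of reach is approached as far as the arm can. A call with a gripper value outside its range is refused whole. The fingers move at their own pace and stop on an object; FORCE is the grip in N (left out, the last holds). Time passes only in rows, so rows that repeat a pose let the fingers close. It gives the time, the measured TCP pose, the force, the opening and the grip force at its end, in the units of the state.
- sensors.state(): the state, without advancing time (a new reading comes with each control period).
- read_camera(name): name is "scene" or "side" or "wrist"; returns a dict with "frame" (420x560x3 uint8, blue, green, red), "K" (3x3 intrinsics, pixels), "k1" (the pictures are not rectified: a ray, as slopes to the right and down, at radius r is drawn at 1 + k1 r^2 times it, then the intrinsics apply), "eye" and "orientation" of the camera in the world; the wrist camera has in their place "mount" (4x4, takes a point from camera to tool coordinates, whose origin is the TCP and whose axes are the flange's). Camera axes: x right, y down, z forward; pixel columns grow to the right and rows downward; lengths in mm; the calibration is good to about 2 mm. A picture is of the moment at which its call begins: read the wrist's pose just before it. There is no depth.
- job_done(): hands the job in; it is judged then, once.
The state is a dict: "clock": time; "joint_pos": joint angles; "qvel": joint speeds; "tau": joint torques, N m; "tool_pos": TCP position; "tool_rot": TCP orientation; "contact_force": force on the tool from outside, world axes, zero at the start; "ft_torque": the same for the moment, N m; "opening": opening from 0.0 (shut) to 1.0 (fully open); "grip_force": force on a finger pad.
Only numpy, scipy, OpenCV 4.12 (cv2) and the standard library are available. Lean on these libraries where they do the work, as an engineer would, in place of code of your own. Each camera call takes 0.05 s, during which the arm holds its last target. There are 200 camera calls.

TASK

The lids of the two teapots on the tray are lying on the bench, one at each side. Put each lid on the teapot it fits, the large lid on the large pot and the small lid on the small pot, fully seated in the mouth with its knob up, and let go. Leave both teapots standing upright where they are.

Things in the scene. Friction and masses are not known exactly. Their poses are not given: they have to be found in the camera images.
- large_pot: Larger of two aluminium teapots, loose on the steel tray (floor 4 mm above the bench), left or right. Origin: centre of its underside; z up through the open mouth. Rim at 130 mm, mouth 76 mm inside diameter, 35 mm deep, wall 4 mm; belly 116 mm wide. Spout along +x to 103 mm, handle along -x to 96 mm from the axis, both below the rim. About 550 g.
- small_pot: Smaller of two aluminium teapots, loose on the steel tray (floor 4 mm above the bench), left or right. Origin: centre of its underside; z up through the open mouth. Rim at 105 mm, mouth 54 mm inside diameter, 35 mm deep, wall 4 mm; belly 94 mm wide. Spout along +x to 89 mm, handle along -x to 84 mm from the axis, both below the rim. About 400 g.
- large_lid: Larger of two aluminium lids, knob up on the bench left or right of the tray. Origin: centre of its underside, z up. Plug 10 mm deep, 54 mm wide at the bottom, 68 at the top; above it a flange 90 mm wide; dome to 19 mm; round upright knob 18 mm wide, from 19 to 49 mm. Seated, the flange lies on its pot's rim and the origin is 120 mm above the pot's. About 90 g.
- small_lid: Smaller of two aluminium lids, knob up on the bench left or right of the tray. Origin: centre of its underside, z up. Plug 10 mm deep, 32 mm wide at the bottom, 46 at the top; above it a flange 66 mm wide; dome to 19 mm; round upright knob 18 mm wide, from 19 to 49 mm. Seated, the flange lies on its pot's rim and the origin is 95 mm above the pot's. About 60 g.
Not all that is in view belongs to the job. Leave any pink look-alike of the small_lid alone. Leave any brown look-alike of the large_lid alone.

How it is judged (in metres and radians):
At the end, for the whole second after the job is handed in: Each lid sits on its own pot: within 10 mm of its axis, flange on the rim (origin 120 mm above the large pot's origin, 95 mm above the small one's, +4/-6 mm), tilted under 10 degrees; both pots upright within 6 degrees and within 40 mm of their start; all at rest (under 20 mm/s) (horizontal distance between large_lid and large_pot below 0.01 m and z of large_lid in the frame of large_pot between 0.114 and 0.124 m and angle between each of large_lid, small_lid's own z axis and vertical below 0.175 rad and angle between each of large_pot, small_pot's own z axis and vertical below 0.105 rad and distance of each of large_pot, small_pot from where it was at the start of the episode below 0.04 m and linear speed of each of large_lid, large_pot, small_lid, small_pot below 0.02 m/s and horizontal distance between small_lid and small_pot below 0.01 m and z of small_lid in the frame of small_pot between 0.089 and 0.099 m); the robot touches nothing.
It also fails if it takes over 70 s, if anything falls off the work surface, if the arm or the gripper's body presses on something with over 40 N, if the wrist force passes 120 N, or if a joint passes its speed limit or range.

## Working session

There is one attempt and no reset: what is moved stays moved. The work goes in short steps, Python scripts to look and compute and a shell command to move; the robot and the scene stay as the last step left them, time stands still between calls to the robot, and variables do not carry over. Pictures are saved under pics/ and viewed, at most 10 in all, crops included, and the job is handed in when it is done.

```bash
mkdir -p pics
cat > h.py <<'E'
import numpy as np, cv2
from workcell import sensors, read_camera, job_done
def cam(name):
    s=sensors.state(); c=read_camera(name)
    c={k:(np.array(v) if not np.isscalar(v) else v) for k,v in c.items()}
    if 'mount' in c:
        R=np.array(s['tool_rot']);p=np.array(s['tool_pos']);M=c['mount']
        c['orientation']=R@M[:3,:3]; c['eye']=R@M[:3,3]+p
    return c
def ray(c,u,v):
    p=cv2.undistortPoints(np.array([[[u,v]]],float),c['K'].astype(float),np.array([c['k1'],0,0,0.]))[0,0]
    return c['orientation']@np.array([p[0],p[1],1.])
def onz(c,u,v,z):
    d=ray(c,u,v); return c['eye']+d*(z-c['eye'][2])/d[2]
def proj(c,P):
    q=c['orientation'].T@(np.array(P,float)-c['eye']); x,y=q[:2]/q[2]; f=1+c['k1']*(x*x+y*y)
    return (c['K']@[x*f,y*f,1])[:2]
E
python3 - <<'E'
from h import *
print(sensors.state())
for n in('scene','side'):
    c=cam(n);cv2.imwrite(f'pics/{n}0.png',c['frame']);print(n,c['eye'],c['orientation'].round(2).tolist(),c['K'][0],c['k1'])
c=cam('wrist');print(c['mount'])
E
```

```text
{'clock': 0.0, 'joint_pos': array([ 1.23401705e+00,  3.20271981e-01,  1.56567305e+00, -6.38677855e-06,
        1.25736063e+00, -1.99869054e-02]), 'qvel': array([ 1.27095467e-03, -5.26617016e-04, -2.13602513e-04,  3.94815723e-04,
        3.35294892e-04, -5.02530582e-06]), 'tau': array([-1.00711153e-03, -4.12445033e+01, -2.31978571e+01,  7.25135906e-02,
        4.58300533e-02, -1.51054160e-04]), 'tool_pos': array([178.93423739, 545.86374517, 176.73408033]), 'tool_rot': array([[-9.50240152e-01,  3.11517800e-01, -5.60328345e-04],
       [ 3.11518302e-01,  9.50238774e-01, -1.61878788e-03],
       [ 2.81644818e-05, -1.71278977e-03, -9.99998533e-01]]), 'contact_force': array([-0.09559066,  0.76789133, -0.49509508]), 'ft_torque': array([-0.01564678, -0.00572986,  0.0109959 ]), 'grip_force': 0.0, 'opening': 0.9976709583023338}
scene [1342.89687818   93.04441366  719.19293135] [[-0.01, 0.62, -0.78], [1.0, -0.0, -0.02], [-0.01, -0.78, -0.62]] [382.43132662   0.         278.0901546 ] -0.04197780621778461
side [-197.18447532 -659.59746067  883.51261092] [[0.75, -0.42, 0.51], [-0.66, -0.49, 0.57], [0.01, -0.76, -0.65]] [419.32396382   0.         283.89814576] -0.004280367447035316
[[-7.78844705e-05 -9.64474430e-01 -2.64176205e-01  7.31422587e+01]
 [ 9.99999997e-01 -7.25015932e-05 -3.01258681e-05 -4.31428704e-01]
 [ 9.90243369e-06 -2.64176207e-01  9.64474433e-01 -2.06877875e+02]
 [ 0.00000000e+00  0.00000000e+00  0.00000000e+00  1.00000000e+00]]
```

View pics/scene0.png

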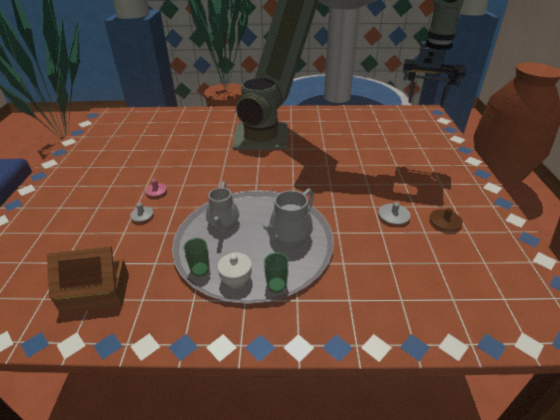

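View pics/side0.png

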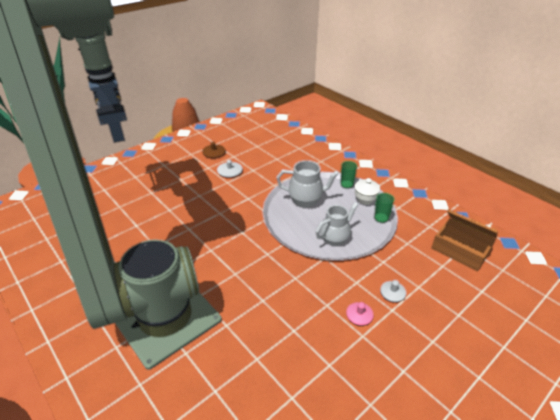

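The scene view shows the large grey lid (knob 396,206) next to the brown decoy, and the small grey lid (knob 141,208) next to the pink one. The pot mouths are at (292,201) for the large pot and (220,195) for the small one. In the side view the lid knobs are at (230,163) and (394,284), and the mouths at (307,169) and (338,213).

Run:
```python
from h import *
a=cam('scene');b=cam('side')
for n,p,q,z in [('LL',(396,205),(230,161),49),('SL',(141,207),(394,282),49),('LP',(292,200),(307,169),134),('SP',(220,195),(338,213),109)]:
    print(n,onz(a,*p,z).round(),onz(b,*q,z).round())
big=lambda c,r:cv2.resize(c['frame'][r[1]:r[3],r[0]:r[2]],None,fx=4,fy=4,interpolation=2)
i1=big(a,(180,165,330,235));i2=big(b,(270,150,370,250))
cv2.imwrite('pics/z.png',np.vstack([cv2.copyMakeBorder(i1,0,0,0,0,0),cv2.copyMakeBorder(cv2.resize(i2,(300,300)),0,0,0,300,0)]))
```

```text
LL [497. 408.  49.] [492. 400.  49.]
SL [ 504. -314.   49.] [ 484. -326.   49.]
LP [583. 113. 134.] [578.  99. 134.]
SP [528. -78. 109.] [519. -90. 109.]
```

View pics/z.png

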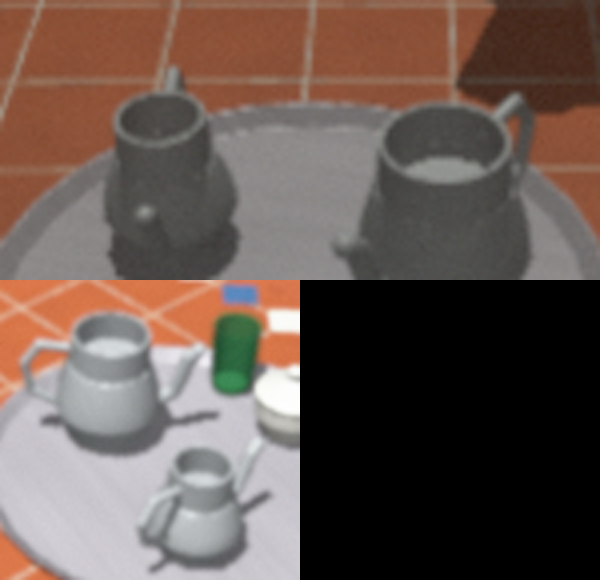

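The zoom puts the mouths at (291.5,201) and (220,194.5) in the scene view, so my first readings hold. The two views differ by about 10 mm, so I'll go over the large lid and refine with the wrist camera.

```bash
python3 -m creep '[[-0.03,-0.003,0,0,1],[-0.07,-0.008,0,0,1],[-0.11,-0.012,0,0,1],[-0.15,-0.016,0,0,1],[-0.19,-0.02,0,0,1],[-0.23,-0.025,0,0,1],[-0.27,-0.03,0,0,1],[-0.31,-0.034,0,0,1],[-0.335,-0.036,0,0,1],[-0.344,-0.037,0,0,1],[-0.344,-0.037,0,0,1],[-0.344,-0.037,0,0,1],[-0.344,-0.037,0,0,1]]'
python3 - <<'E'
from h import *
c=cam('wrist');cv2.imwrite('pics/w1.png',c['frame']);print(proj(c,[495,404,49]))
E
```

```text
clock: 1.55
tool_pos: [493.1, 404.9, 177.7]
tool_rot: [[-0.951, 0.31, -0.001], [0.31, 0.951, 0.0], [0.001, 0.0, -1.0]]
contact_force: [0.0, 0.2, -0.3]
opening: 0.999
grip_force: 0.0
[277.72007213 189.72399288]
```

View pics/w1.png

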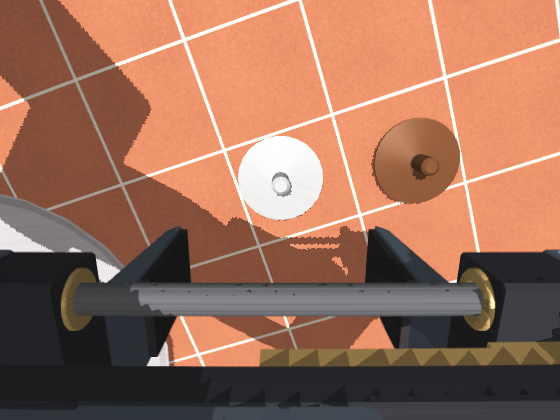

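The wrist view shows the grey lid with its flange centred near (281,178) and its knob at (281,184). The brown decoy is at (417,160). I'll fit both grey features.

```bash
cat >> h.py <<'E'
def lid(c,zf,roi,thr=150):
    x0,y0,x1,y1=roi; f=c['frame'][y0:y1,x0:x1].astype(int)
    m=((f.min(2)>thr)&(f.max(2)-f.min(2)<45)).astype(np.uint8)
    m=cv2.morphologyEx(m,cv2.MORPH_OPEN,np.ones((5,5),np.uint8))
    cs=cv2.findContours(m,0,2)[0]; k=max(cs,key=cv2.contourArea)
    k=cv2.convexHull(k); e=cv2.fitEllipse(k); u,v=e[0][0]+x0,e[0][1]+y0
    s=sensors.state();P=onz(c,u,v,zf); d=P-np.array(s['tool_pos'])
    print('ell',np.round([u,v,*e[1]],1),'P',P.round(1),'tool shift',(np.array(s['tool_rot']).T@d).round(1)); return P
E
python3 - <<'E'
from h import *
c=cam('wrist');P=lid(c,11,(225,125,335,228))
for z in(11,19,49):print(proj(c,[P[0],P[1],z]).round(1))
s=sensors.state();d=onz(c,281,183,49)-s['tool_pos'];print(onz(c,281,183,49),s['tool_rot'].T@d)
E
```

```text
ell [279.5 177.5  83.2  86. ] P [491.2 407.3  11. ] tool shift [  2.8   1.7 166.8]
[279.5 177.5]
[279.6 178.9]
[279.7 184.9]
[489.81576718 409.03950828  49.        ] [  4.63523876   2.87906144 128.82693324]
```

```bash
python3 -m creep '[[0.0035,0.0023,0.03,0,0.7],[0.0035,0.0023,0.06,0,0.7],[0.0035,0.0023,0.09,0,0.7],[0.0035,0.0023,0.115,0,0.7],[0.0035,0.0023,0.135,0,0.7],[0.0035,0.0023,0.147,0,0.7],[0.0035,0.0023,0.154,0,0.7],[0.0035,0.0023,0.154,0,0.7],[0.0035,0.0023,0.154,0,0.3],[0.0035,0.0023,0.154,0,0],[0.0035,0.0023,0.154,0,0],[0.0035,0.0023,0.154,0,0],[0.0035,0.0023,0.154,0,0],[0.0035,0.0023,0.154,0,0],[0.0035,0.0023,0.154,0,0],[0.0035,0.0023,0.154,0,0],[0.0035,0.0023,0.154,0,0],[0.0035,0.0023,0.154,0,0]]' 30
```

```text
clock: 3.45
tool_pos: [491.9, 407.3, 23.5]
tool_rot: [[-0.95, 0.312, -0.0], [0.312, 0.95, 0.0], [0.0, 0.0, -1.0]]
contact_force: [-0.1, -0.3, -0.5]
opening: 0.008
grip_force: 0.0
```

The fingers closed empty (opening 0.008), so I'll look.

Run:
```python
from h import *
c=cam('wrist');a=cam('scene');b=cam('side')
cv2.imwrite('pics/w2.png',np.hstack([cv2.resize(c['frame'],(400,300)),cv2.resize(a['frame'][140:260,340:500],(400,300))]))
P=sensors.state()['tool_pos'];print(P,proj(c,P),proj(a,P))
```

```text
[491.88631652 407.34302833  23.54969098] [278.21318942 232.3856952 ] [393.65316525 210.9170211 ]
```

View pics/w2.png

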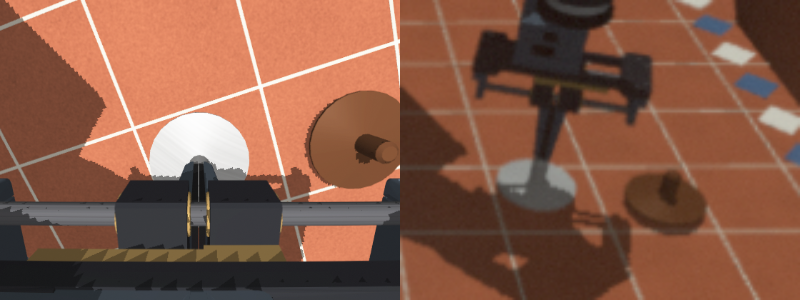

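Run:
```python
from h import *
c=cam('wrist');a=cam('scene');b=cam('side');P=sensors.state()['tool_pos'];u,v=proj(b,P).astype(int)
g=lambda i:cv2.convertScaleAbs(i,alpha=1.8,beta=20)
cv2.imwrite('pics/w3.png',np.hstack([cv2.resize(g(c['frame'][150:300,200:350]),(400,400)),cv2.resize(g(b['frame'][v-35:v+15,u-25:u+25]),(400,400),interpolation=2)]))
```

```text
(no output)
```

View pics/w3.png

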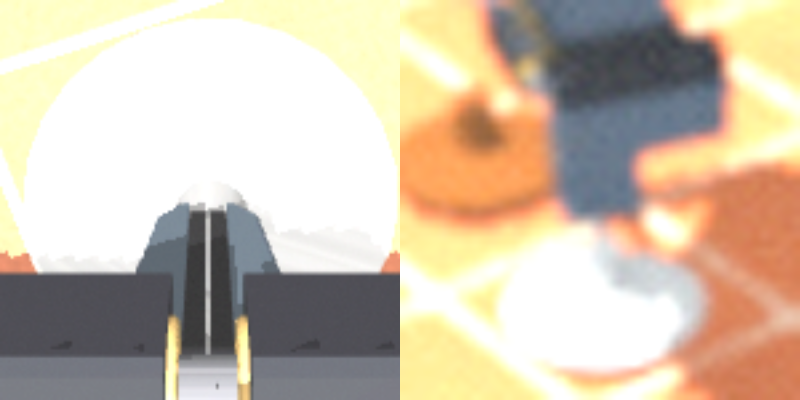

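Run:
```python
from h import *
c=cam('wrist');print(c['K'],c['k1']);s=sensors.state();print(s['joint_pos'].round(3),s['opening'],s['grip_force'],s['contact_force'])
R=s['tool_rot'];P=s['tool_pos']
for t in [(0,0,0),(16,0,0),(-16,0,0),(16,0,-19),(16,0,30),(16,45.5,0)]: print(t,proj(c,P+R@np.array(t,float)).round())
a=cam('scene');b=cam('side')
print(proj(a,P),proj(b,P),proj(a,P+[0,0,26]),proj(b,P+[0,0,26]))
```

```text
[[357.74949934   0.         277.50013275]
 [  0.         357.74949934 206.40939339]
 [  0.           0.           1.        ]] -0.01985284360238489
[ 0.674  0.542  1.615  0.     0.984 -0.58 ] 0.005885354707262288 0.0 [0.41539703 0.09159337 0.51726871]
(0, 0, 0) [278. 232.]
(16, 0, 0) [278. 207.]
(-16, 0, 0) [278. 257.]
(16, 0, -19) [278. 216.]
(16, 0, 30) [278. 195.]
(16, 45.5, 0) [354. 207.]
[393.66304906 210.91497   ] [229.25551278 166.01113945] [395.27649936 203.79577341] [228.7086677  159.95872445]
```

The cameras show the fingertips just above the knob: the front edge is at row 227 where I expected 207, and the side view agrees. So the real tips end about 30–35 mm short of the reported TCP. I'll reopen and go lower in guarded steps, watching the force.

```bash
python3 -m creep '[[0,0,0,0,0.6],[0,0,0,0,0.6],[0,0,0,0,0.6],[0,0,0,0,0.6],[0,0,0,0,0.6],[0,0,0,0,0.6],[0,0,0.004,0,0.6],[0,0,0.008,0,0.6],[0,0,0.012,0,0.6],[0,0,0.016,0,0.6],[0,0,0.016,0,0.6]]'
python3 - <<'E'
from h import *
c=cam('wrist');b=cam('side');a=cam('scene')
cv2.imwrite('pics/w4.png',np.hstack([cv2.resize(c['frame'][100:310,140:420],(400,300)),cv2.resize(b['frame'][135:190,195:265],(400,300),interpolation=2)]))
E
```

```text
clock: 5.0
tool_pos: [491.4, 407.0, 6.6]
tool_rot: [[-0.95, 0.312, -0.001], [0.312, 0.95, -0.001], [0.001, -0.001, -1.0]]
contact_force: [0.0, -0.1, -0.2]
opening: 0.601
grip_force: 0.0
```

View pics/w4.png

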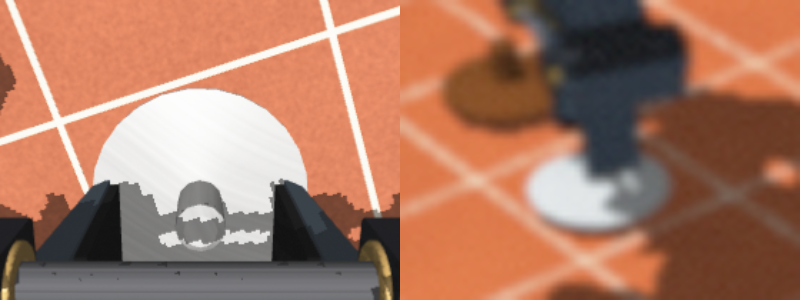

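The knob (crop 200,230) is now centred between the fingers, and nothing is touching. I'll go 10 mm lower and close.

```bash
python3 -m creep '[[0,0,0.004,0,0.6],[0,0,0.007,0,0.6],[0,0,0.01,0,0.6],[0,0,0.01,0,0.3],[0,0,0.01,0,0],[0,0,0.01,0,0],[0,0,0.01,0,0],[0,0,0.01,0,0],[0,0,0.01,0,0],[0,0,0.01,0,0],[0,0,0.01,0,0]]' 30
```

```text
clock: 6.25
tool_pos: [492.0, 407.5, -2.3]
tool_rot: [[-0.95, 0.312, 0.0], [0.312, 0.95, 0.0], [-0.0, 0.0, -1.0]]
contact_force: [0.2, -0.2, -0.4]
opening: 0.182
grip_force: 30.0
```

Gripped: opening 0.18, force 30 N, with the TCP reading -2.3 when the lid stands on the bench. I'll lift and carry it to a spot where the pot's mouth lies ahead of the lid in the wrist view.

```bash
python3 -m creep '[[0,0,-0.01,0,0],[0,0,-0.025,0,0],[0,0,-0.05,0,0],[0,0,-0.075,0,0],[0,0,-0.1,0,0],[0,0,-0.13,0,0],[0,0,-0.16,0,0],[0,0,-0.185,0,0],[0,0,-0.205,0,0],[0,0,-0.217,0,0],[-0.01,-0.01,-0.217,0,0],[-0.03,-0.03,-0.217,0,0],[-0.05,-0.05,-0.217,0,0],[-0.07,-0.07,-0.217,0,0],[-0.09,-0.09,-0.217,0,0],[-0.11,-0.11,-0.217,0,0],[-0.13,-0.13,-0.217,0,0],[-0.145,-0.145,-0.217,0,0],[-0.155,-0.155,-0.217,0,0],[-0.16,-0.16,-0.217,0,0]]'
python3 -m creep '[[-0.01,-0.01,0,0,0],[-0.025,-0.025,0,0,0],[-0.045,-0.045,0,0,0],[-0.065,-0.065,0,0,0],[-0.085,-0.08,0,0,0],[-0.1,-0.09,0,0,0],[-0.106,-0.096,0,0,0],[-0.107,-0.097,0,0,0],[-0.107,-0.097,0,0,0],[-0.107,-0.097,0,0,0],[-0.107,-0.097,0,0,0]]'
python3 - <<'E'
from h import *
c=cam('wrist');cv2.imwrite('pics/w5.png',c['frame'])
E
```

```text
clock: 8.25
tool_pos: [594.1, 203.6, 213.5]
tool_rot: [[-0.95, 0.313, -0.002], [0.313, 0.95, -0.001], [0.002, -0.001, -1.0]]
contact_force: [-0.1, -0.6, -1.4]
opening: 0.186
grip_force: 30.0
clock: 9.35
tool_pos: [665.1, 80.9, 214.8]
tool_rot: [[-0.951, 0.31, 0.0], [0.31, 0.951, 0.0], [0.0, 0.0, -1.0]]
contact_force: [0.9, -1.0, -1.1]
opening: 0.182
grip_force: 30.0
```

View pics/w5.png

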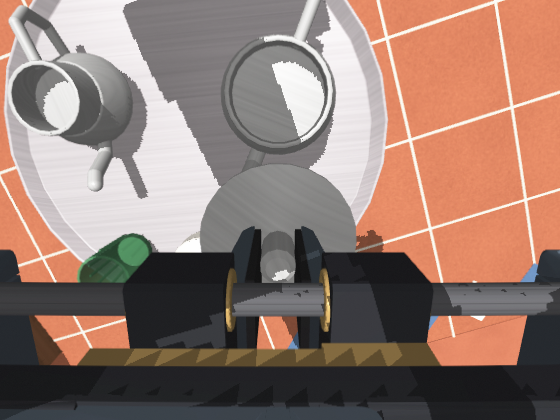

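Wrist view: the large mouth's outer rim spans columns 222–335 and rows 36–151, centred at (278.5,93). The small mouth is centred at about (55.5,99). The held lid spans columns 201–355, with its front edge at row 165.

Run:
```python
from h import *
c=cam('wrist');s=sensors.state();R,T=s['tool_rot'],s['tool_pos']
for n,p,z in(('LP',(278.5,93.3),134),('SP',(55.5,99.5),109)):
    P=onz(c,*p,z);print(n,P.round(1),(R.T@(P-T)).round(1))
z=T[2]+2.3+11
for p in((278,165),(201,230),(355,230)):print((R.T@(onz(c,*p,z)-T)).round(1))
# rim check with fitted radius
P=onz(c,278.5,93.3,134)
print([proj(c,P+42*np.array([np.cos(a),np.sin(a),0])).round() for a in np.arange(4)*np.pi/2+.318])
```

```text
LP [585.  107.3 134. ] [84.6  0.4 80.7]
SP [529.7 -72.7 109. ] [  81.2 -187.9  105.7]
[ 43.5  -0.1 -13.3]
[  6.2 -44.1 -13.3]
[  6.2  44.  -13.3]
[array([310., 138.]), array([324.,  59.]), array([245.,  46.]), array([235., 126.])]
```

```bash
python3 -m creep '[[0.01,0,0,0,0],[0.03,0,0,0,0],[0.05,0,0,0,0],[0.068,0,0,0,0],[0.08,0,0,0,0],[0.086,0,0,0,0],[0.086,0,0,0,0],[0.086,0,0.015,0,0],[0.086,0,0.035,0,0],[0.086,0,0.055,0,0],[0.086,0,0.07,0,0],[0.086,0,0.078,0,0],[0.086,0,0.083,0,0],[0.086,0,0.087,0,0],[0.086,0,0.09,0,0],[0.086,0,0.092,0,0],[0.086,0,0.092,0,0]]'
```

```text
clock: 11.15
tool_pos: [583.9, 106.8, 122.7]
tool_rot: [[-0.95, 0.311, 0.0], [0.311, 0.95, 0.0], [-0.0, 0.0, -1.0]]
contact_force: [0.8, -1.3, -0.9]
opening: 0.183
grip_force: 30.0
```

```bash
python3 -m creep '[[0,0,0.001,0,0],[0,0,0.0015,0,0],[0,0,0.0015,0,0.25],[0,0,0.0015,0,0.3],[0,0,0.0015,0,0.4],[0,0,0.0015,0,0.5],[0,0,0.0015,0,0.6],[0,0,0.0015,0,0.6],[0,0,-0.01,0,0.6],[0,0,-0.03,0,0.6],[0,0,-0.06,0,0.6],[0,0,-0.09,0,0.6],[0,0,-0.12,0,0.6],[0,0,-0.12,0,0.6]]'
python3 - <<'E'
from h import *
c=cam('wrist');cv2.imwrite('pics/w6.png',c['frame']);print(proj(c,[585,107.3,134]))
E
```

```text
clock: 12.55
tool_pos: [586.4, 107.2, 248.4]
tool_rot: [[-0.95, 0.311, 0.01], [0.311, 0.95, 0.002], [-0.009, 0.005, -1.0]]
contact_force: [0.1, 0.2, -0.3]
opening: 0.602
grip_force: 0.0
[276.98990636 188.26095047]
```

View pics/w6.png

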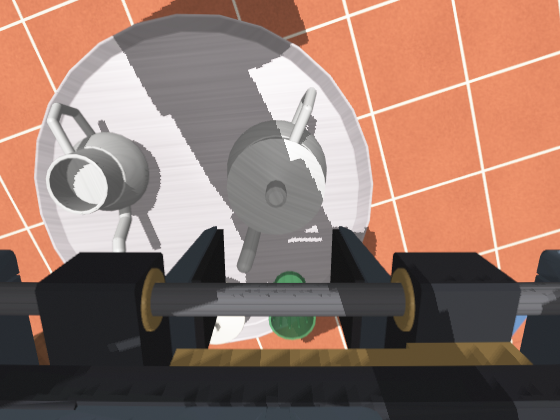

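The lid's knob is at about (276,193). The pot's belly outline blends with the flange, so I'll check the knob numerically.

Run:
```python
from h import *
c=cam('wrist');s=sensors.state();R,T=s['tool_rot'],s['tool_pos'];print(T,R[:,2])
X=np.array([585,107.3,0])
for z in(60,134,143,173):print(z,proj(c,X+[0,0,z]).round(1))
g=cv2.cvtColor(c['frame'],6)
h=cv2.HoughCircles(cv2.medianBlur(g[150:240,230:325],3),cv2.HOUGH_GRADIENT,1,5,param1=60,param2=10,minRadius=7,maxRadius=14)
if h is not None:print((h[0][:6]+[230,150,0]))
h=cv2.HoughCircles(cv2.medianBlur(g[90:260,200:350],3),cv2.HOUGH_GRADIENT,1,5,param1=60,param2=10,minRadius=44,maxRadius=58)
if h is not None:print((h[0][:6]+[200,90,0]))
```

```text
[584.08969658 106.80755413 243.76962886] [ 2.17176741e-03  4.39903996e-04 -9.99997545e-01]
60 [277.6 175.5]
134 [277.9 190.6]
143 [277.9 192.9]
173 [278.1 201.5]
[[276.5        198.5         10.60000038]
 [275.5        193.5         11.10000038]]
[[276.5        191.5         50.79999924]
 [276.5        171.5         50.29999924]
 [279.5        195.5         55.20000076]
 [283.5        192.5         57.40000153]
 [276.5        185.5         48.5       ]
 [277.5        179.5         57.40000153]]
```

The knob (276.5,198.5) and flange (276.5,191.5) agree with a seated lid to within about 3 mm. Next is the small lid.

```bash
python3 -m creep '[[-0.002,-0.015,0,0,0.6],[-0.006,-0.045,0,0,0.6],[-0.01,-0.085,0,0,0.6],[-0.015,-0.125,0,0,0.6],[-0.02,-0.165,0,0,0.6],[-0.025,-0.205,0,0,0.6],[-0.03,-0.245,0,0,0.6],[-0.034,-0.285,0.005,0,0.6],[-0.039,-0.325,0.015,0,0.6],[-0.044,-0.365,0.03,0,0.6],[-0.048,-0.4,0.04,0,0.6],[-0.05,-0.418,0.05,0,0.6],[-0.051,-0.427,0.05,0,0.6],[-0.051,-0.427,0.05,0,0.6],[-0.051,-0.427,0.05,0,0.6],[-0.051,-0.427,0.05,0,0.6],[-0.051,-0.427,0.05,0,0.6]]'
python3 - <<'E'
from h import *
c=cam('wrist');u,v=proj(c,[500,-315,11]).astype(int);print(u,v)
P=lid(c,11,(u-75,max(v-70,0),u+75,min(v+50,235)),150)
s=sensors.state();R,T=s['tool_rot'],s['tool_pos'];print(T)
pu,pv=proj(c,[P[0],P[1],49]);print('exp knob',pu,pv)
g=cv2.cvtColor(c['frame'],6);x,y=int(pu)-25,int(pv)-25
h=cv2.HoughCircles(g[y:y+50,x:x+50],cv2.HOUGH_GRADIENT,1,5,param1=60,param2=9,minRadius=7,maxRadius=13)
if h is not None:print((h[0][:4]+[x,y,0]))
E
```

```text
clock: 14.35
tool_pos: [499.8, -313.8, 193.2]
tool_rot: [[-0.951, 0.31, 0.001], [0.31, 0.951, -0.0], [-0.001, 0.0, -1.0]]
contact_force: [0.9, 0.1, -0.1]
opening: 0.605
grip_force: 0.0
276 177
ell [262.3 171.9  59.1  60.4] P [ 489.1 -328.4   11. ] tool shift [  5.8 -17.  182. ]
[ 499.74090758 -313.9816658   193.05384513]
exp knob 260.68973280978526 178.45799911623698
[[261.5        178.5          8.80000019]
 [273.5        188.5         10.19999981]
 [261.5        173.5          8.39999962]]
```

```bash
python3 -m creep '[[0.003,-0.008,0.02,0,0.6],[0.006,-0.017,0.05,0,0.6],[0.006,-0.017,0.08,0,0.6],[0.006,-0.017,0.11,0,0.6],[0.006,-0.017,0.135,0,0.6],[0.006,-0.017,0.155,0,0.6],[0.006,-0.017,0.17,0,0.6],[0.006,-0.017,0.18,0,0.6],[0.006,-0.017,0.188,0,0.6],[0.006,-0.017,0.193,0,0.6],[0.006,-0.017,0.195,0,0.6],[0.006,-0.017,0.195,0,0.3],[0.006,-0.017,0.195,0,0],[0.006,-0.017,0.195,0,0],[0.006,-0.017,0.195,0,0],[0.006,-0.017,0.195,0,0],[0.006,-0.017,0.195,0,0],[0.006,-0.017,0.195,0,0],[0.006,-0.017,0.195,0,0]]' 30
```

```text
clock: 16.3
tool_pos: [488.4, -329.2, -2.4]
tool_rot: [[-0.95, 0.312, 0.0], [0.312, 0.95, -0.0], [-0.0, 0.0, -1.0]]
contact_force: [-0.0, 1.2, 0.4]
opening: 0.181
grip_force: 29.9
```

```bash
python3 -m creep '[[0,0,-0.01,0,0],[0,0,-0.025,0,0],[0,0,-0.05,0,0],[0,0,-0.075,0,0],[0,0,-0.1,0,0],[0,0,-0.13,0,0],[0,0,-0.16,0,0],[0,0,-0.185,0,0],[0,0,-0.2,0,0],[0,0,-0.207,0,0],[-0.002,0.01,-0.207,0,0],[-0.006,0.03,-0.207,0,0],[-0.011,0.06,-0.207,0,0],[-0.016,0.09,-0.207,0,0],[-0.021,0.12,-0.207,0,0],[-0.026,0.15,-0.207,0,0],[-0.031,0.18,-0.207,0,0],[-0.036,0.21,-0.207,0,0],[-0.04,0.235,-0.207,0,0],[-0.043,0.25,-0.207,0,0]]'
python3 -m creep '[[0,0.004,0,0,0],[0,0.006,0,0,0],[0,0.006,0,0,0],[0,0.006,0,0,0],[0,0.006,0,0,0]]'
python3 - <<'E'
from h import *
c=cam('wrist');cv2.imwrite('pics/w7.png',c['frame']);print(proj(c,[529.7,-72.7,109]))
E
```

```text
clock: 18.3
tool_pos: [607.0, -102.4, 203.0]
tool_rot: [[-0.951, 0.31, -0.003], [0.31, 0.951, 0.001], [0.003, 0.0, -1.0]]
contact_force: [0.6, -1.2, -0.8]
opening: 0.183
grip_force: 29.9
clock: 18.8
tool_pos: [608.5, -100.1, 204.7]
tool_rot: [[-0.95, 0.313, 0.0], [0.313, 0.95, -0.0], [-0.0, -0.0, -1.0]]
contact_force: [0.4, 0.7, -0.4]
opening: 0.191
grip_force: 29.9
[279.78329932  95.36354851]
```

View pics/w7.png

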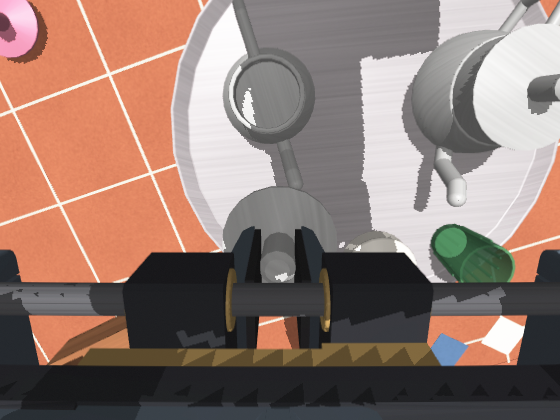

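Wrist view: the small mouth's inner ring is centred near (267,93). The held lid spans columns 223–337, with its front edge at row 186. The large lid sits level on its pot.

Run:
```python
from h import *
c=cam('wrist');s=sensors.state();R,T=s['tool_rot'],s['tool_pos']
g=cv2.medianBlur(cv2.cvtColor(c['frame'],6),3)
h=cv2.HoughCircles(g[40:150,210:330],cv2.HOUGH_GRADIENT,1,3,param1=60,param2=12,minRadius=30,maxRadius=43)
if h is not None:print(h[0][:6]+[210,40,0])
for p in((267,93),(264,94),(270,93)):
    P=onz(c,*p,109);print(P.round(1),(R.T@(P-T)).round(1))
P=onz(c,267,93,109)
for r in (27,31):print(r,[proj(c,P+r*(R@np.array(d))).round() for d in((1.,0,0),(-1.,0,0),(0,1.,0),(0,-1.,0))])
z=T[2]+2.3+11
for p in((280,186),(223,225),(337,225)):print((R.T@(onz(c,*p,z)-T)).round(1))
```

```text
[[266.5         93.5         38.59999847]
 [269.5         95.5         34.70000076]
 [265.5         97.5         35.79999924]
 [272.5         98.5         42.40000153]
 [271.5         90.5         42.40000153]
 [266.5         88.5         41.29999924]]
[524.8 -81.9 109. ] [85.4 -9.  95.7]
[524.8 -84.4 109. ] [ 84.6 -11.5  95.7]
[525.5 -79.6 109. ] [85.4 -6.6 95.7]
27 [array([267.,  57.]), array([267., 127.]), array([300.,  93.]), array([234.,  93.])]
31 [array([267.,  52.]), array([267., 132.]), array([305.,  93.]), array([229.,  93.])]
[ 31.8   0.8 -13.3]
[  9.2 -31.6 -13.3]
[  9.2  33.3 -13.3]
```

```bash
python3 -m creep '[[0.01,-0.001,0,0,0],[0.03,-0.004,0,0,0],[0.05,-0.006,0,0,0],[0.068,-0.008,0,0,0],[0.08,-0.01,0,0,0],[0.0865,-0.01,0,0,0],[0.0865,-0.01,0,0,0],[0.0865,-0.01,0.015,0,0],[0.0865,-0.01,0.035,0,0],[0.0865,-0.01,0.055,0,0],[0.0865,-0.01,0.073,0,0],[0.0865,-0.01,0.086,0,0],[0.0865,-0.01,0.095,0,0],[0.0865,-0.01,0.1,0,0],[0.0865,-0.01,0.104,0,0],[0.0865,-0.01,0.107,0,0],[0.0865,-0.01,0.107,0,0]]'
```

```text
clock: 20.6
tool_pos: [523.7, -81.9, 97.5]
tool_rot: [[-0.95, 0.312, 0.0], [0.312, 0.95, 0.0], [-0.0, 0.0, -1.0]]
contact_force: [0.3, -0.8, -0.6]
opening: 0.183
grip_force: 29.9
```

```bash
python3 -m creep '[[0,0,0.001,0,0],[0,0,0.001,0,0],[0,0,0.001,0,0.25],[0,0,0.001,0,0.3],[0,0,0.001,0,0.4],[0,0,0.001,0,0.5],[0,0,0.001,0,0.6],[0,0,0.001,0,0.6],[0,0,-0.01,0,0.6],[0,0,-0.03,0,0.6],[0,0,-0.06,0,0.6],[0,0,-0.09,0,0.6],[0,0,-0.12,0,0.6],[0,0,-0.14,0,0.6],[0,0,-0.14,0,0.6],[0,0,-0.14,0,0.6],[0,0,-0.14,0,0.6],[0,0,-0.14,0,0.6]]'
python3 - <<'E'
from h import *
c=cam('wrist');s=sensors.state();R,T=s['tool_rot'],s['tool_pos'];print(T)
X=np.array([524.8,-81.9,0])
for z in(109,148):print(z,proj(c,X+[0,0,z]).round(1))
g=cv2.medianBlur(cv2.cvtColor(c['frame'],6),3)
for r0,r1,b in((7,14,25),(34,48,60)):
    u,v=proj(c,X+[0,0,148 if b==25 else 109]).astype(int)
    h=cv2.HoughCircles(g[v-b:v+b,u-b:u+b],cv2.HOUGH_GRADIENT,1,5,param1=60,param2=10,minRadius=r0,maxRadius=r1)
    if h is not None:print(h[0][:3]+[u-b,v-b,0])
i=cam('side')['frame'][150:250,270:370];j=cam('scene')['frame'][165:245,180:330]
cv2.imwrite('pics/end.png',np.hstack([cv2.resize(j,(560,300),interpolation=2),cv2.resize(c['frame'][100:260,200:320],(225,300))]))
E
```

```text
clock: 22.4
tool_pos: [522.8, -81.7, 236.2]
tool_rot: [[-0.95, 0.312, -0.003], [0.312, 0.95, 0.001], [0.003, -0.0, -1.0]]
contact_force: [-0.3, -0.3, 0.0]
opening: 0.602
grip_force: 0.0
[522.92218441 -81.75906953 236.33857889]
109 [278.5 190.2]
148 [278.6 200.2]
[[278.5 198.5  10.5]
 [279.5 193.5  11. ]]
[[277.5        174.5         39.20000076]
 [283.5        178.5         46.29999924]
 [279.5        191.5         35.09999847]]
```

The small lid's knob (278.5,198.5) and flange (279.5,191.5, radius 35) match a seated lid. The arm is clear, so I'll hand the job in.

```bash
python3 -c "
from h import *
print(job_done())"
```

```text
the job is handed in; nothing more can be done
None
```

I put both lids on their own pots, released them and handed the job in at about 22.5 s; my last wrist-camera measurements match seated lids to within about 3 mm, but the hand-in returned no verdict.

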